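Set the height gauge on a terminal block and hold the back-light shutter half open

TASK

Check the white terminal block on the gauge stage against the back light: press the gauge's knob down until the sprung foot stands on the block and is pushed in about half of its 16 mm stroke, and let go of the knob. Then, with the fingers on the black grip tab, slide the light box's sprung shutter to the left against its spring to half of its 50 mm travel and finish while holding it there, without letting go. Leave the block on its stage and do not disturb the other things on the bench.

Things in the scene. Friction and masses are not known exactly. Their poses are not given: they have to be found in the camera images.
- gauge: fixed bench height gauge: dark steel base (100 mm in x, 135 mm in y, 18 mm high), grey C-frame. Origin on the bench under the vertical spindle axis; z up, x away from the robot towards the light box, y left. Column at y = -68 mm (36x30 mm), head z = 125 to 149 mm over y = -85 to +23 mm, bush round the spindle up to z = 151 mm. Yaw 0.25 to 0.50 rad.
- gauge_spindle (a joint): how far the gauge's spindle has been pushed down, m: 0 at the top, up to 0.058. A friction brake of about 8 N holds the spindle wherever it is left, so it is pushed down with about 10 N and does not spring back. Starts at 0 to 0.006.
- knob_top (a point): centre of the top of the black round knob on the spindle (30 mm diameter, 23 mm high, on a 14 mm spindle, the highest part of the gauge with nothing above it); moves with the spindle, 236 mm above the bench at spindle 0. Pinch it across its diameter or press its top.
- gauge_foot (a joint): how far the sprung foot is pushed up into the spindle, m: 0 = fully out, 0.016 = bottomed. Force 1.5 N when out rising to 3.9 N when bottomed; it is only pushed in once the foot stands on the block. Half stroke is 0.008.
- foot_tip (a point): centre of the underside of the sprung foot (10 mm diameter tip on a 7 mm brass stem); with the foot fully out it is 141 mm below knob_top. At half stroke it is 133 mm below knob_top.
- stage: round steel stage, 54 mm diameter, that carries the block under the foot, at a height that varies by 12 mm; fixed. Origin at the centre of the disc's underside, its top is 8 mm above that.
- block: white ceramic terminal block, 26 mm along its x, 42 mm along its y, flat top 19 mm above its underside (four small screw heads stand 3 mm higher near the corners); lies loose on the stage under the foot. Origin at the centre of its underside, z up.
- light_box: fixed grey light housing behind the gauge, 50 mm in x, 124 mm in y, 120 mm high; origin at the centre of its underside, z up, x away from the robot, y left. White window about 50 mm wide in the right half of its front, covered by the steel shutter. Marks on the top plate show the tab pointer's place for closed, half (longest mark) and open, 25 mm apart.
- shutter (a joint): opening of the steel shutter, m: 0 = closed (where its spring returns it), 0.050 = fully open. It slides along the light box's +y (to the left). Spring force about 3 N at 0, 6.8 N at half travel (0.025), 10.5 N at 0.050; it springs shut when let go.
- tab_top (a point): centre of the top of the black upright grip tab on the shutter: 16 mm in the light box's x, 12 mm in its y, 34 mm high; its top is 158 mm above the bench, its foot 4 mm above the housing's top plate. Moves with the shutter. In the light box's frame it is at x = -24 mm, y = -28 mm + shutter opening. Pinch it across its 12 mm (along y).
- spare_block: white terminal block of the same kind, lying on the bench left of the gauge; a loose bystander. Origin at the centre of its underside, z up.
- gland: brass cable gland, 19x22x24 mm, on the bench left of the gauge; a loose bystander. Origin at the centre of its underside, z up.
- clip: black crocodile clip, 76 mm long, on the bench right of the gauge; a loose bystander. Origin at the centre of its underside, z up.
- tape: roll of black tape, 62 mm across, 19 mm high, flat on the bench well to the right of the light box, between the two wire coils; a loose bystander. Origin at the centre of its underside, z up.

How it is judged:
By the outcome, as a careful person would: the job done as asked, in the order asked, and still so for the second after the job is handed in, while the arm keeps its last pose, push and grip.
It also fails if it takes over 45 s, if anything falls off the work surface, if the arm or the gripper's body presses on something with over 40 N, if the wrist force passes 120 N, or if a joint passes its speed limit or range.

ROBOT

A 6-joint arm with a two-finger parallel gripper is mounted at the origin on a cart in front of the work surface, level with it; the furniture and walls round the work are solid. World frame = base frame: x ahead of the robot, y to its left, z up, the work surface at z = 0. Lengths are in m, angles in degrees, forces in N, time in s.
With the tool pointing down it reaches from about 0.25 to 0.725 m from the base axis. Payload 9.7 kg.
Tool frame: the origin (TCP) lies midway between the tips of the shut fingers; the grasp point (between the pads) lies 19 mm behind it; z points along the fingers, y is the line along which they close (so a half turn about z gives the same grasp; the last joint's range is limited). The gripper opens to 85 mm and grips with 20 to 120 N. Pads are 22 mm wide; open, the fingers measure 114 mm over their backs; the gripper's body (76 mm by 85 mm) begins 54 mm behind the grasp point. The pads swing forward as they close: fully open they stand 13 mm farther back than shut.
Start: joints at [-75.573, 4.979, 10.078, 95.1, 0, 90], TCP at [0.137, -0.533, 0.231] pointing down, gripper open.
Joint ranges: [-179.16, 179.16], [-48.56, 103.87], [-65.8, 70.77], [-126.05, 130.52], [-82.76, 87.17], [-180, 180]. Speed limits (degrees/s): [127.2, 127.2, 147.25, 180, 180, 180].

INTERFACE

Orientations are given as [roll, pitch, yaw] about the fixed x, y, z axes, in that order (R = Rz(yaw) Ry(pitch) Rx(roll)).
In Python, from workcell import * gives the robot as it stands.
- The arm moves only by the tool servo_tool, never from a script. Its argument "moves" is a list of rows, each a list of 4 numbers: the shift along the world's x, y, z in shares of 100 cm (1.0 is 100 cm), then the turn about the world's z in normalised numbers (1 is pi rad). A call has 1 to 20 rows; each row is the pose to reach, as a shift and turn from the pose commanded when the call began; what a row does not reach only later rows make up. A row lasts 1/12 s, in which the tool goes at most 41.7 mm and 7.16 degrees, less where a joint would pass 70% of its speed; a pose out of reach is approached as far as the arm can. No shift or turn number may pass 1 either way. A call with a gripper value outside its range is refused whole. "claw" is the closure, from 0 (fully open) to 1 (shut), set as the call begins (left out, the last holds). The fingers move at their own pace and stop on an object; "force" is the grip in N (left out, the last holds). Time passes only in rows, so rows that repeat a pose let the fingers close. It gives the time, the measured TCP pose, the force, the opening and the grip force at its end, in the units of the state.
- get_obs(): the state, without advancing time (a new reading comes with each control period).
- camera(name): name is "scene" or "top" or "wrist"; returns the picture (400x640x3 uint8, red, green, blue); there is no depth.
- get_calibration(name): a dict with "fx", "fy", "cx", "cy" (pixels), "k1" (the pictures are not rectified: a ray, as slopes to the right and down, at radius r is drawn at 1 + k1 r^2 times it, then the intrinsics apply), "rvec" (rotation vector, rad) and "tvec" (3), from world to camera coordinates, as OpenCV has them; the wrist camera has in their place "tool_from_camera" (4x4, takes a point from camera to tool coordinates, whose origin is the TCP and whose axes are the flange's). Camera axes: x right, y down, z forward; pixel columns grow to the right and rows downward; lengths in m; the calibration is good to about 2 mm. A picture is of the moment at which its call begins: read the wrist's pose just before it. get_calibration takes no time and is no camera call.
- job_done(): hands the job in; it is judged then, once.
The state is a dict: "time": time; "q": joint angles; "qd": joint speeds; "joint_efforts": joint torques, N m; "ee_pos": TCP position; "tcp_rot": TCP orientation; "wrist_force": force on the tool from outside, world axes, zero at the start; "torque": the same for the moment, N m; "opening": finger opening in m; "grasp_force": force on a finger pad.
Only numpy, scipy, OpenCV 4.12 (cv2) and the standard library are available. Lean on these libraries where they do the work, as an engineer would, in place of code of your own. Each camera call takes 0.05 s, during which the arm holds its last target. There are 200 camera calls.

## Working session

There is one attempt and no reset: what is moved stays moved. The work goes in short steps, Python scripts to look and compute and a tool call to move; the robot and the scene stay as the last step left them, time stands still between calls to the robot, and variables do not carry over. Pictures are saved under pics/ and viewed, at most 13 in all, crops included, and the job is handed in when it is done.

Besides the shell and the picture viewer there is one more tool, called after "Call:" as name(argument=value, ...), one argument or row to a line, values as JSON. servo_tool: Moves the arm, as the interface text tells. Its arguments: {"type":"object","properties":{"moves":{"type":"array","items":{"type":"array","items":{"type":"number"}}},"claw":{"type":"number"},"force":{"type":"number"}},"required":["moves"]}

```bash
mkdir -p pics; ls; python3 - <<'E'
from workcell import *
import cv2
o=get_obs();print(o['time'],o['ee_pos'],o['tcp_rot'],o['opening'],o['wrist_force'])
for n in ('scene','top'):
    cv2.imwrite(f'pics/{n}0.png',camera(n)[:,:,::-1]);print(n,get_calibration(n))
print(get_calibration('wrist'))
E
```

```text
pics
0.0 [ 0.13698284 -0.53241745  0.23055334] [-1.79920442e+02 -1.25012863e-03  1.44271584e+01] 0.08573560303556575 [ 0.69604062 -0.07334566  0.24388463]
scene {'fx': 507.2775507543685, 'fy': 507.2775507543685, 'cx': 310.66630005133874, 'cy': 199.03372088075818, 'k1': -0.06146527758054731, 'rvec': array([ 1.09600685, -2.26977942,  1.10099462]), 'tvec': array([0.38718551, 0.28552481, 1.01970881])}
top {'fx': 435.9911655134418, 'fy': 435.9911655134418, 'cx': 322.6182624758963, 'cy': 193.70398866788872, 'k1': -0.06522108339579685, 'rvec': array([ 2.14366235, -2.16273225,  0.12187045]), 'tvec': array([0.11306072, 0.44720519, 1.13962087])}
{'fx': 293.5291906360842, 'fy': 293.5291906360842, 'cx': 319.791513563028, 'cy': 200.2873433070111, 'k1': -0.041069973745803456, 'tool_from_camera': array([[ 2.73629871e-04, -9.60467438e-01, -2.78392215e-01,
         7.05597824e-02],
       [ 9.99999961e-01,  2.80414854e-04,  1.54477158e-05,
        -2.26198119e-04],
       [ 6.32282842e-05, -2.78392208e-01,  9.60467477e-01,
        -1.42290891e-01],
       [ 0.00000000e+00,  0.00000000e+00,  0.00000000e+00,
         1.00000000e+00]])}
```

View pics/scene0.png

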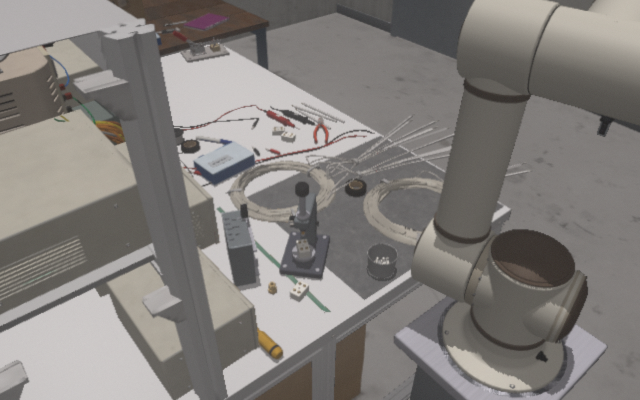

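View pics/top0.png

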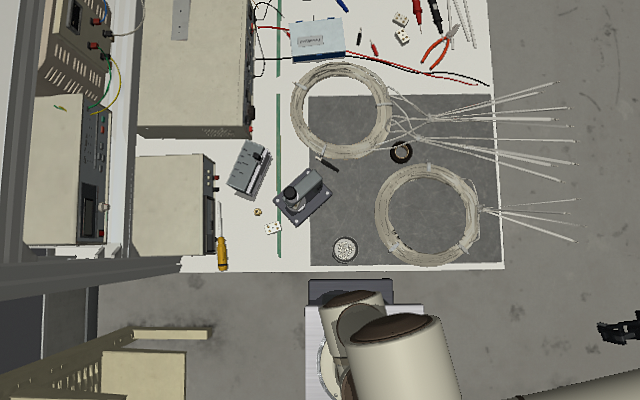

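The scene view shows the gauge's knob near (302,188), the light box near (238,245) and its tab near (243,211). In the top view the knob is near (290,193), the gauge base (303,197), the light box (248,167). I'll enlarge both.

```bash
python3 - <<'E'
import cv2,numpy as np
s=cv2.imread('pics/scene0.png')[170:310,205:345]; t=cv2.imread('pics/top0.png')[130:240,215:345]
s=cv2.resize(s,(560,560),interpolation=cv2.INTER_CUBIC)
cv2.imwrite('pics/s1.png',s)
cv2.imwrite('pics/t1.png',cv2.resize(t,(650,550),interpolation=cv2.INTER_CUBIC))
E
```

```text
(no output)
```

View pics/s1.png

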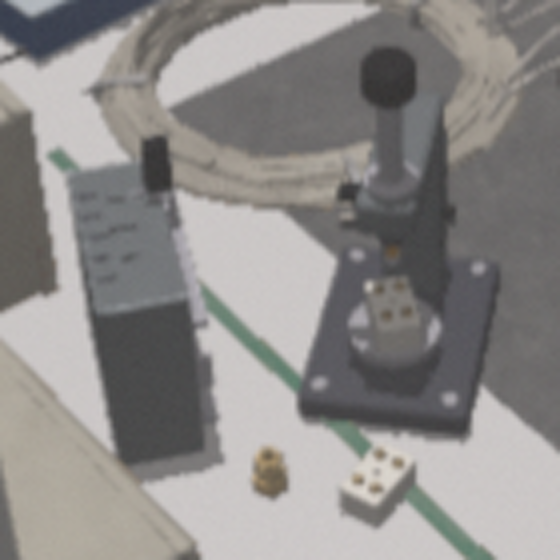

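View pics/t1.png

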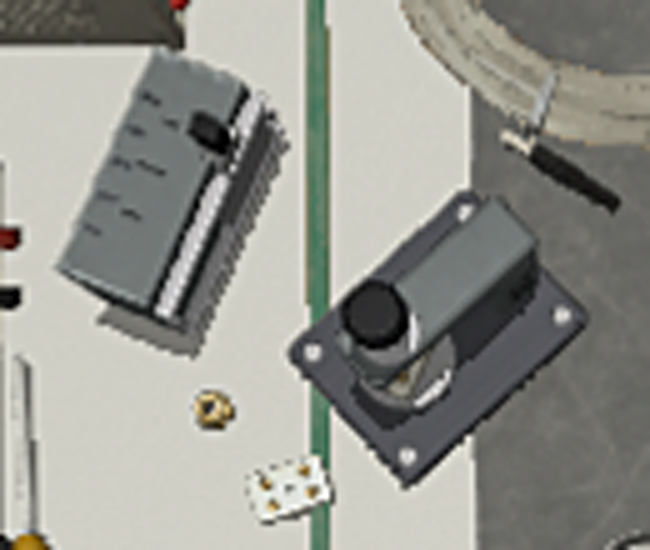

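The scene crop shows the knob's blob centre at crop (388,77), the tab at (155,163), and block's top at about (391,300) on the stage. The top crop shows the knob at (376,312), the tab at (210,132), and the marks on the light box plate. I'll segment these and triangulate them.

```bash
cat > h.py <<'E'
import cv2,numpy as np
from workcell import *
def ray(n,px):
    c=get_calibration(n);R,_=cv2.Rodrigues(c['rvec']);K=np.array([[c['fx'],0,c['cx']],[0,c['fy'],c['cy']],[0,0,1]])
    u=cv2.undistortPoints(np.array([[px]],float),K,np.array([c['k1'],0,0,0,0]))[0,0]
    return -R.T@c['tvec'], R.T@np.array([u[0],u[1],1])
def plane(n,px,z):
    o,d=ray(n,px);return o+d*(z-o[2])/d[2]
def tri(p,q,n='scene',m='top'):
    o,d=ray(n,p);a,b=ray(m,q);s=np.linalg.lstsq(np.c_[d,-b],a-o,rcond=None)[0]
    x,y=o+d*s[0],a+b*s[1];return (x+y)/2,np.linalg.norm(x-y)
def proj(n,P):
    c=get_calibration(n);K=np.array([[c['fx'],0,c['cx']],[0,c['fy'],c['cy']],[0,0,1]])
    return cv2.projectPoints(np.array([P],float),c['rvec'],c['tvec'],K,np.array([c['k1'],0,0,0,0]))[0][0,0]
def blob(img,box,th):
    x0,y0,x1,y1=box;g=img[y0:y1,x0:x1].max(2);m=(g<th).astype(np.uint8)
    n,l,st,ce=cv2.connectedComponentsWithStats(m)
    return [(st[i]+[x0,y0,0,0,0],ce[i]+[x0,y0]) for i in range(1,n) if st[i][4]>12]
E
python3 - <<'E'
from h import *
np.set_printoptions(precision=4,suppress=True)
S=cv2.imread('pics/scene0.png');T=cv2.imread('pics/top0.png')
for n,I,b in (('sk',S,(290,178,315,200)),('st',S,(236,200,252,222)),('tk',T,(278,180,302,204)),('tt',T,(248,148,266,166))): print(n,blob(I,b,62))
print('base proj',proj('top',[0,0,0]),proj('top',[.3,0,0]),proj('top',[0.3,.1,0]), 'cams',ray('top',(0,0))[0],ray('scene',(0,0))[0])
s=lambda x,y:(205+x/4,170+y/4); t=lambda x,y:(215+x/5,130+y/5)
print('knob c',tri(s(388,77),t(376,312)))
print('tab c',tri(s(155,163),t(210,132)))
print('box top scene',[plane('scene',s(*p),.12)[:2] for p in ((68,177),(190,297),(95,311))])
print('box top top',[plane('top',t(*p),.12)[:2] for p in ((160,50),(250,88),(178,322),(62,265))])
print('base screws top',[plane('top',t(*p),.018)[:2] for p in ((466,211),(312,352),(407,456),(563,316))])
print('base screws scene',[plane('scene',s(*p),.018)[:2] for p in ((357,256),(479,268),(449,399),(319,383))])
E
```

```text
sk [(array([296, 184,  12,  13,  90]), array([301.8333, 190.9556]))]
st [(array([241, 206,   6,  11,  47]), array([243.8298, 211.6596]))]
tk [(array([283, 186,  14,  14, 147]), array([289.517 , 192.6395]))]
tt [(array([253, 153,  10,  11,  55]), array([257.3636, 157.0364])), (array([261, 158,   5,   8,  19]), array([264.    , 162.5789]))]
base proj [365.4104 362.9656] [363.5389 249.0126] [326.5418 249.3483] cams [0.3048 0.0981 1.187 ] [-0.257   0.6872  0.8561]
knob c (array([0.4275, 0.179 , 0.216 ]), np.float64(0.0030181020825132176))
tab c (array([0.5276, 0.2676, 0.1391]), np.float64(0.002182181018129286))
box top scene [array([0.5679, 0.3014]), array([0.4406, 0.3016]), array([0.4628, 0.3467])]
box top top [array([0.5748, 0.2974]), array([0.5547, 0.2517]), array([0.4368, 0.2864]), array([0.4659, 0.3448])]
base screws top [array([0.5087, 0.1479]), array([0.4324, 0.2315]), array([0.3758, 0.1802]), array([0.4507, 0.0957])]
base screws scene [array([0.5039, 0.1473]), array([0.4484, 0.0956]), array([0.3737, 0.1792]), array([0.4302, 0.2296])]
```

Both views agree on the gauge yaw (about 42°), the light box yaw (about 67°) and the knob axis near (0.428, 0.178). Next I move above the knob with the fingers shut and check it with the wrist camera.

Units first: shifts go in shares of 100 cm and turns go in shares of pi rad. So 71 cm / 100 = 0.71, 29 cm / 100 = 0.29, 0.91 rad / 3.1416 = 0.2897.

Call:
servo_tool(
  moves=[
    [0,0,0.06,0],
    [0.03,0.07,0.07,0.0318],
    [0.29,0.71,0.07,0.2897],
    [0.29,0.71,0.07,0.2897],
    [0.29,0.71,0.07,0.2897],
    [0.29,0.71,0.07,0.2897],
    [0.29,0.71,0.07,0.2897],
    [0.29,0.71,0.07,0.2897],
    [0.29,0.71,0.07,0.2897],
    [0.29,0.71,0.07,0.2897],
    [0.29,0.71,0.07,0.2897],
    [0.29,0.71,0.07,0.2897],
    [0.29,0.71,0.07,0.2897],
    [0.29,0.71,0.07,0.2897],
    [0.29,0.71,0.07,0.2897],
    [0.29,0.71,0.07,0.2897],
    [0.29,0.71,0.07,0.2897],
    [0.29,0.71,0.07,0.2897],
    [0.29,0.71,0.07,0.2897],
    [0.29,0.71,0.07,0.2897],
  ],
  claw=1,
  force=30,
)

```text
time: 1.77
ee_pos: [0.4278, 0.1812, 0.3001]
tcp_rot: [-179.9, 0.0, 66.7]
wrist_force: [1.4, -0.5, 0.3]
opening: 0.0003
grasp_force: 0.0
```

```bash
cat >> h.py <<'E'
from scipy.spatial.transform import Rotation as Ro
def wray(px,o):
    c=get_calibration('wrist');K=np.array([[c['fx'],0,c['cx']],[0,c['fy'],c['cy']],[0,0,1]])
    u=cv2.undistortPoints(np.array([[px]],float),K,np.array([c['k1'],0,0,0,0]))[0,0]
    M=c['tool_from_camera'];R=Ro.from_euler('xyz',o['tcp_rot'],degrees=True).as_matrix()
    return R@M[:3,3]+o['ee_pos'], R@M[:3,:3]@np.array([u[0],u[1],1])
def wplane(px,z,o):
    p,d=wray(px,o);return p+d*(z-p[2])/d[2]
E
python3 - <<'E'
from h import *
import pickle
o=get_obs();pickle.dump(o,open('w1.pkl','wb'))
w=camera('wrist')[:,:,::-1]
cv2.imwrite('pics/w1.png',w);cv2.imwrite('pics/w1b.png',cv2.resize(w,(800,500)))
cv2.imwrite('pics/s2.png',camera('scene')[:,:,::-1])
E
```

```text
(no output)
```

View pics/w1b.png

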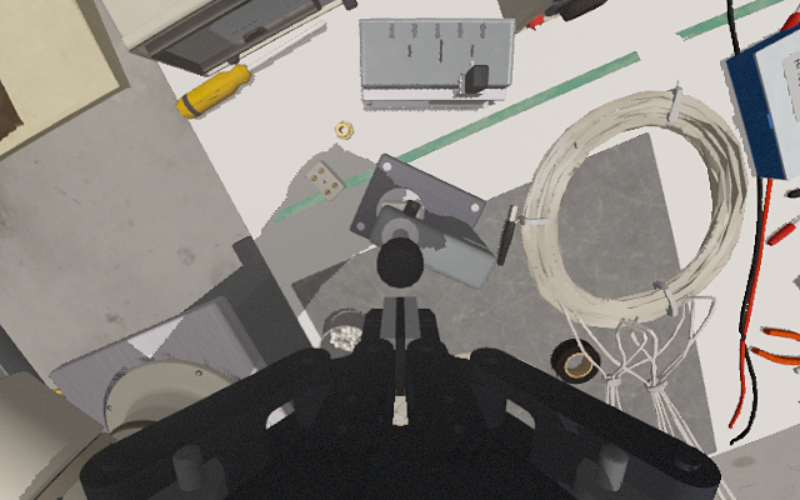

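The wrist view (scaled 1.25) shows the knob disc at (400,262), the tab at (477,79), and the light box plate level in the picture (361–514, 18–88), so the tool yaw already matches the box. Measuring these now.

```bash
python3 - <<'E'
from h import *
import pickle
np.set_printoptions(precision=4,suppress=True)
o=pickle.load(open('w1.pkl','rb'));W=cv2.imread('pics/w1.png')
print(blob(W,(295,185,345,232),60)); print(blob(W,(362,48,396,80),60))
s=lambda x,y:(x/1.25,y/1.25)
for z in (.236,.230):print('knob',z,wplane(s(400,262),z,o),wplane(s(376,262),z,o),wplane(s(424,262),z,o))
bx=[wplane(s(*p),.12,o) for p in ((361,19),(514,18),(510,87),(362,87))];print('box',np.array(bx))
d=bx[0]-bx[1];print('yaw',np.degrees(np.arctan2(d[1],d[0]))-90,np.linalg.norm(d[:2]))
print('tab top',wplane(s(482,73),.158,o),wplane(s(477,79),.14,o))
# triangulated tab: scene vs wrist
def tri2(a,b):
    (p,d),(q,e)=a,b;t=np.linalg.lstsq(np.c_[d,-e],q-p,rcond=None)[0];return p+d*t[0],q+e*t[1]
print(tri2(ray('scene',(205+155/4,170+163/4)),wray(s(477,79),o)))
print('knob',tri2(ray('scene',(205+388/4,170+77/4)),wray(s(400,262),o)))
# block top via axis
for c in ((392,301),(395,332)):
    p,d=ray('scene',(205+c[0]/4,170+c[1]/4)); a=np.array([.428,.178])
    t=np.dot(a-p[:2],d[:2])/np.dot(d[:2],d[:2]);print('ht',p+d*t)
E
```

```text
[(array([ 302,  190,   37,   40, 1173]), array([319.8099, 209.7494]))]
[(array([372,  54,  17,  21,  89]), array([376.8876,  66.6517]))]
knob 0.236 [0.4291 0.1848 0.236 ] [0.4161 0.1904 0.236 ] [0.4422 0.1792 0.236 ]
knob 0.23 [0.4284 0.183  0.23  ] [0.4149 0.1887 0.23  ] [0.4418 0.1772 0.23  ]
box [[0.4652 0.3462 0.12  ]
 [0.5762 0.2999 0.12  ]
 [0.5564 0.2528 0.12  ]
 [0.445  0.3003 0.12  ]]
yaw 67.34527590107243 0.12030861008420424
tab top [0.529  0.2687 0.158 ] [0.5287 0.2676 0.14  ]
(array([0.528 , 0.2663, 0.1378]), array([0.5291, 0.2677, 0.1382]))
knob (array([0.4263, 0.1781, 0.216 ]), array([0.4265, 0.1787, 0.2158]))
ht [0.4278 0.1778 0.0538]
ht [0.427  0.1767 0.029 ]
```

Call:
servo_tool(
  moves=[
    [0,0,-0.02,0],
    [0,0,-0.05,0],
    [0,0,-0.055,0],
    [0,0,-0.055,0],
    [0,0,-0.055,0],
  ],
)

```text
time: 2.28
ee_pos: [0.4268, 0.1768, 0.2473]
tcp_rot: [180.0, -0.0, 66.5]
wrist_force: [-0.0, 0.0, 0.3]
opening: -0.0001
grasp_force: 0.0
```

Scaled: -2.6 cm / 100 = -0.026, -1.5 cm / 100 = -0.015.

Call:
servo_tool(
  moves=[
    [0,0.0015,-0.003,0],
    [0,0.0015,-0.006,0],
    [0,0.0015,-0.009,0],
    [0,0.0015,-0.012,0],
    [0,0.0015,-0.015,0],
    [0,0.0015,-0.018,0],
    [0,0.0015,-0.021,0],
    [0,0.0015,-0.024,0],
    [0,0.0015,-0.026,0],
    [0,0.0015,-0.026,0],
  ],
)

```text
time: 3.12
ee_pos: [0.4271, 0.1789, 0.2205]
tcp_rot: [180.0, -0.0, 66.6]
wrist_force: [1.4, -0.9, 2.4]
opening: -0.0002
grasp_force: 1.3
```

Scaled: -1.2 cm / 100 = -0.012, -1 cm / 100 = -0.01.

Call:
servo_tool(
  moves=[
    [0,0,-0.002,0],
    [0,0,-0.004,0],
    [0,0,-0.006,0],
    [0,0,-0.008,0],
    [0,0,-0.01,0],
    [0,0,-0.012,0],
  ],
)

```text
time: 3.62
ee_pos: [0.4271, 0.1789, 0.2089]
tcp_rot: [179.9, -0.0, 66.6]
wrist_force: [-1.0, 0.0, 6.9]
opening: 0.0006
grasp_force: 3.5
```

Scaled: -0.4 cm / 100 = -0.004, -0.3 cm / 100 = -0.003.

Call:
servo_tool(
  moves=[
    [0,0,-0.001,0],
    [0,0,-0.002,0],
    [0,0,-0.003,0],
    [0,0,-0.004,0],
  ],
)

```text
time: 3.95
ee_pos: [0.4271, 0.1789, 0.2049]
tcp_rot: [180.0, -0.0, 66.6]
wrist_force: [-1.3, -0.6, 7.3]
opening: -0.0002
grasp_force: 3.4
```

```bash
python3 - <<'E'
from h import *
s=camera('scene')[:,:,::-1];cv2.imwrite('pics/s3.png',s)
cv2.imwrite('pics/s3c.png',cv2.resize(s[180:275,265:345],(640,760),interpolation=cv2.INTER_CUBIC)[:600])
print(get_obs()['wrist_force'],get_obs()['ee_pos'])
E
```

```text
[ 0.24276065 -0.77115389  5.69929459] [0.42713335 0.17886928 0.20475027]
```

View pics/s3c.png

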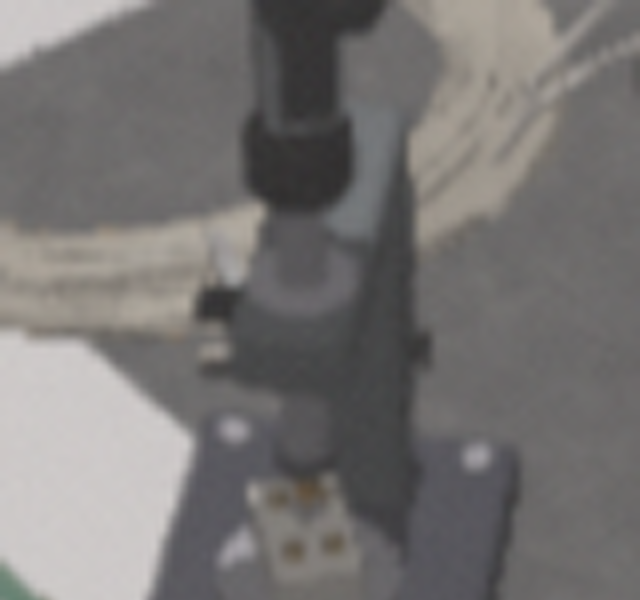

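The crop shows the shut fingers on the knob, the spindle's lower end at crop (305,465), and the foot just above the block (block top about (305,520)). I'll go down in small steps and log the force.

Scaled: -0.2 cm / 100 = -0.002, -0.1 cm / 100 = -0.001.

Call:
servo_tool(
  moves=[
    [0,0,-0.001,0],
    [0,0,-0.002,0],
  ],
)

```text
time: 4.17
ee_pos: [0.4271, 0.1789, 0.203]
tcp_rot: [180.0, -0.0, 66.6]
wrist_force: [-2.4, -1.1, 7.1]
opening: -0.0001
grasp_force: 3.4
```

Scaled: -0.2 cm / 100 = -0.002, -0.1 cm / 100 = -0.001.

Call:
servo_tool(
  moves=[
    [0,0,-0.001,0],
    [0,0,-0.002,0],
  ],
)

```text
time: 4.33
ee_pos: [0.4271, 0.1789, 0.2009]
tcp_rot: [180.0, -0.0, 66.6]
wrist_force: [-1.3, -0.3, 7.5]
opening: -0.0
grasp_force: 3.4
```

Call:
servo_tool(
  moves=[
    [0,0,-0.001,0],
    [0,0,-0.002,0],
  ],
)

```text
time: 4.5
ee_pos: [0.4271, 0.1789, 0.199]
tcp_rot: [180.0, -0.0, 66.6]
wrist_force: [-2.0, -1.0, 9.4]
opening: 0.0002
grasp_force: 4.3
```

Scaled: -0.2 cm / 100 = -0.002, -0.1 cm / 100 = -0.001.

Call:
servo_tool(
  moves=[
    [0,0,-0.001,0],
    [0,0,-0.002,0],
  ],
)

```text
time: 4.67
ee_pos: [0.4271, 0.1789, 0.1971]
tcp_rot: [179.9, -0.1, 66.6]
wrist_force: [-3.1, -1.1, 8.5]
opening: 0.0001
grasp_force: 4.4
```

Scaled: -0.2 cm / 100 = -0.002, -0.1 cm / 100 = -0.001.

Call:
servo_tool(
  moves=[
    [0,0,-0.001,0],
    [0,0,-0.002,0],
  ],
)

```text
time: 4.83
ee_pos: [0.4272, 0.1789, 0.1952]
tcp_rot: [179.9, -0.1, 66.6]
wrist_force: [-2.4, -0.3, 9.3]
opening: 0.0001
grasp_force: 4.6
```

```bash
python3 - <<'E'
from h import *
F=[];I=[]
for i in range(6):
    I.append(camera('scene')[:,:,::-1].astype(float));F.append(get_obs()['wrist_force'][2])
s=np.mean(I,0).astype(np.uint8);cv2.imwrite('pics/s4.png',s)
cv2.imwrite('pics/s4c.png',cv2.resize(s[222:262,280:330],(800,640),interpolation=cv2.INTER_CUBIC)[:600])
print(np.round(F,1),get_obs()['ee_pos'])
for z in (.04,.05,.054,.058,.062,.07,.1):print(z,(proj('scene',[.427,.178,z])-[280,222])*16)
E
```

```text
[8.2 6.6 7.7 7.3 6.9 7.7] [0.42713124 0.17887981 0.19503801]
0.04 [371.83988682 445.33989511]
0.05 [370.67668767 394.99537714]
0.054 [370.2080786  374.70545224]
0.058 [369.7375511  354.32782799]
0.062 [369.26509448 333.8619827 ]
0.07 [368.31435078 292.66352361]
0.1 [364.67845617 134.93443903]
```

View pics/s4c.png

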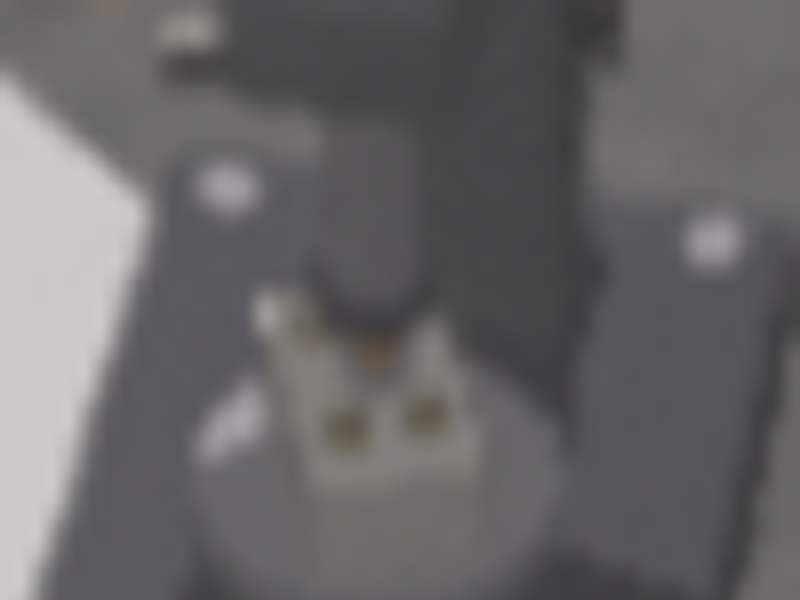

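The pad force jumped from a steady 3.4 to 4.3 between TCP z of 0.2009 and 0.199. The foot therefore touched the block at about 0.200, and half stroke puts the knob top at about 0.192.

Scaled: -0.2 cm / 100 = -0.002, -0.1 cm / 100 = -0.001.

Call:
servo_tool(
  moves=[
    [0,0,-0.001,0],
    [0,0,-0.002,0],
  ],
)

```text
time: 5.3
ee_pos: [0.4272, 0.1789, 0.1933]
tcp_rot: [179.9, -0.1, 66.6]
wrist_force: [-2.9, -0.6, 9.8]
opening: -0.0002
grasp_force: 4.7
```

Scaled: -0.1 cm / 100 = -0.001.

Call:
servo_tool(
  moves=[
    [0,0,-0.001,0],
    [0,0,-0.001,0],
  ],
)

```text
time: 5.47
ee_pos: [0.4271, 0.1789, 0.1921]
tcp_rot: [179.9, -0.0, 66.6]
wrist_force: [-1.0, -0.7, 6.8]
opening: 0.0005
grasp_force: 3.8
```

Scaled: 8 cm / 100 = 0.08, 7 cm / 100 = 0.07.

Call:
servo_tool(
  moves=[
    [0,0,0.003,0],
    [0,0,0.015,0],
    [0,0,0.04,0],
    [0,0,0.07,0],
    [0,0,0.08,0],
    [0,0,0.08,0],
  ],
)

```text
time: 5.97
ee_pos: [0.4278, 0.1792, 0.2738]
tcp_rot: [179.8, -0.2, 66.6]
wrist_force: [0.3, 0.2, 0.3]
opening: -0.0
grasp_force: 0.0
```

```bash
python3 - <<'E'
from h import *
np.set_printoptions(precision=4,suppress=True)
o=get_obs();w=camera('wrist')[:,:,::-1];s=camera('scene')[:,:,::-1]
cv2.imwrite('pics/s5.png',s);cv2.imwrite('pics/w5.png',w)
print(o['ee_pos'],o['tcp_rot'],o['wrist_force'])
a=cv2.resize(s[175:275,250:350],(500,500),interpolation=cv2.INTER_CUBIC)
b=cv2.resize(w[0:250,240:390],(300,500))
cv2.imwrite('pics/c5.png',np.hstack([a,b]))
E
```

```text
[0.4278 0.1792 0.2738] [179.8467  -0.1572  66.5711] [0.2655 0.203  0.277 ]
```

View pics/c5.png

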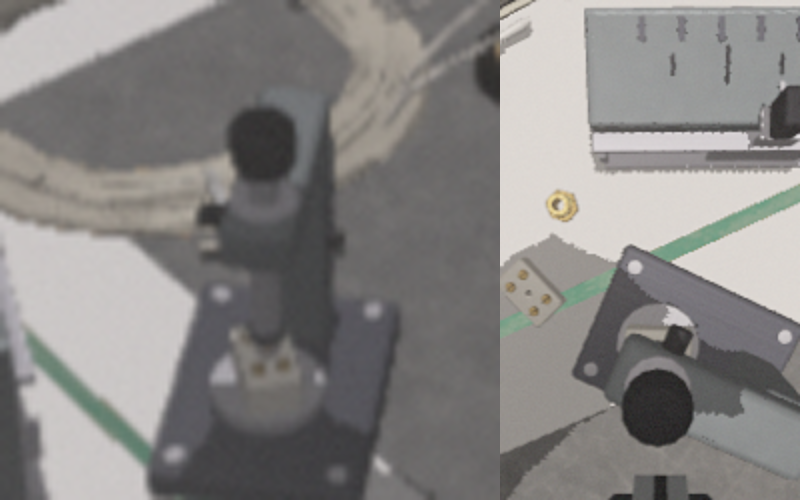

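The spindle stayed where I left it: the knob is lower, the foot stands on the block and the block is still on its stage. Before reaching for the tab I'll check the instruments behind the light box for clearance.

```bash
python3 - <<'E'
from h import *
np.set_printoptions(precision=4,suppress=True)
s=cv2.imread('pics/scene0.png')[170:380,100:280]; t=cv2.imread('pics/top0.png')[80:260,130:280]
cv2.imwrite('pics/c6.png',np.hstack([cv2.resize(s,(450,525)),cv2.resize(cv2.resize(t,(350,420)),(350,525))]))
for z in (0,.1,.2,.3): print(z,plane('top',(215,160),z),plane('top',(250,135),z))
o=get_obs();print(o['time'],o['ee_pos'])
E
```

```text
0 [0.5493 0.4088 0.    ] [0.6194 0.3116 0.    ]
0.1 [0.5287 0.3826 0.1   ] [0.5929 0.2936 0.1   ]
0.2 [0.5081 0.3565 0.2   ] [0.5664 0.2756 0.2   ]
0.3 [0.4875 0.3303 0.3   ] [0.5399 0.2576 0.3   ]
6.0667 [0.4272 0.1789 0.2706]
```

View pics/c6.png

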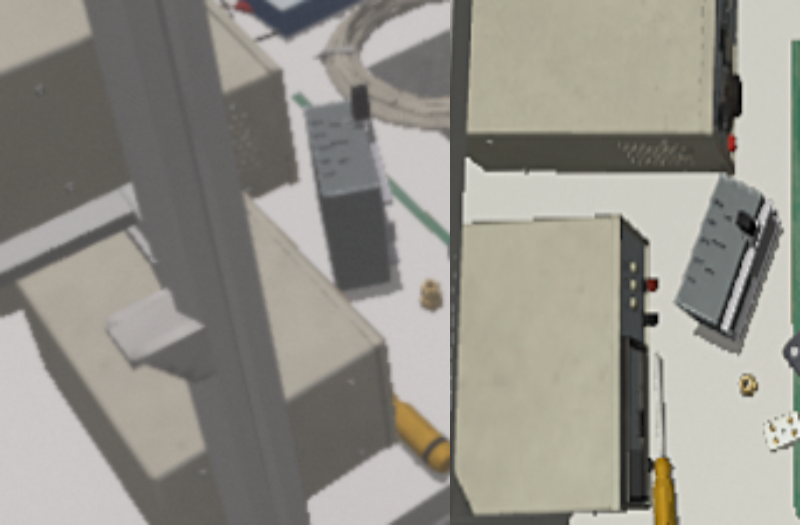

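```bash
python3 - <<'E'
from h import *
np.set_printoptions(precision=3,suppress=True)
A=tri((213.2,198.8),(243.6,126.3));B=tri((254,308),(202.9,254.8));print(A,B)
print('B far',plane('top',(202.9,153.7),B[0][2]))
E
```

```text
(array([0.603, 0.302, 0.143]), np.float64(0.001333186749281402)) (array([0.288, 0.399, 0.129]), np.float64(0.002861624544318393))
B far [0.539 0.406 0.129]
```

The instruments are only about 0.14 m high, so there is clearance. Next, hover over the tab with the fingers half open.

Scaled: 10 cm / 100 = 0.1, 8.8 cm / 100 = 0.088.

Call:
servo_tool(
  moves=[
    [0.03,0.026,0,0],
    [0.06,0.053,0,0],
    [0.1,0.088,0,0],
    [0.1,0.088,-0.02,0],
    [0.1,0.088,-0.05,0],
    [0.1,0.088,-0.075,0],
    [0.1,0.088,-0.075,0],
    [0.1,0.088,-0.075,0],
  ],
  claw=0.5,
)

```text
time: 6.73
ee_pos: [0.5259, 0.2663, 0.1941]
tcp_rot: [-179.8, 0.2, 66.6]
wrist_force: [0.8, 0.7, 0.7]
opening: 0.0429
grasp_force: 0.0
```

```bash
python3 - <<'E'
from h import *
np.set_printoptions(precision=4,suppress=True)
o=get_obs();w=camera('wrist')[:,:,::-1];cv2.imwrite('pics/w7.png',w);cv2.imwrite('pics/w7c.png',w[60:360,160:480])
print(o['ee_pos'],o['tcp_rot'],o['opening'])
R=Ro.from_euler('xyz',o['tcp_rot'],degrees=True).as_matrix()
c=get_calibration('wrist');M=c['tool_from_camera'];K=np.array([[c['fx'],0,c['cx']],[0,c['fy'],c['cy']],[0,0,1]])
p=(np.linalg.inv(M)@np.r_[R.T@(np.array([.5275,.267,.158])-o['ee_pos']),1])[:3]
print(cv2.projectPoints(p[None],np.zeros(3),np.zeros(3),K,np.array([c['k1'],0,0,0,0.]))[0].ravel()-[160,60])
E
```

```text
[0.5259 0.2663 0.1941] [-179.8299    0.2027   66.5676] 0.04286883001984347
[162.197  166.3953]
```

View pics/w7c.png

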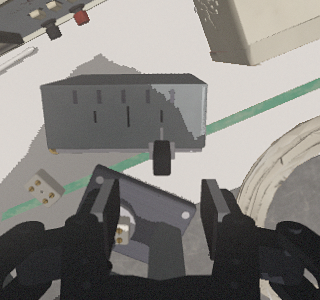

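The tab top at crop (162,160) is centred between the open fingers. The half mark is the long one at (128,115). Descending, then gripping.

Call:
servo_tool(
  moves=[
    [0,0,-0.02,0],
    [0,0,-0.04,0],
    [0,0,-0.055,0],
    [0,0,-0.062,0],
    [0,0,-0.062,0],
    [0,0,-0.062,0],
  ],
)

```text
time: 7.28
ee_pos: [0.5275, 0.267, 0.136]
tcp_rot: [179.9, -0.1, 66.6]
wrist_force: [-0.5, -0.3, 0.9]
opening: 0.0424
grasp_force: 0.0
```

Call:
servo_tool(
  moves=[
    [0,0,0,0],
    [0,0,0,0],
    [0,0,0,0],
    [0,0,0,0],
    [0,0,0,0],
    [0,0,0,0],
    [0,0,0,0],
    [0,0,0,0],
  ],
  claw=1,
  force=40,
)

```text
time: 7.95
ee_pos: [0.5274, 0.2671, 0.1357]
tcp_rot: [179.9, -0.1, 66.6]
wrist_force: [-1.2, -0.4, 6.8]
opening: 0.0108
grasp_force: 40.4
```

Scaled: -2.3 cm / 100 = -0.023, -0.92 cm / 100 = -0.0092.

Call:
servo_tool(
  moves=[
    [-0.0023,0.001,0,0],
    [-0.0046,0.002,0,0],
    [-0.0069,0.0029,0,0],
    [-0.0092,0.0039,0,0],
    [-0.0115,0.0049,0,0],
    [-0.0138,0.0059,0,0],
    [-0.0161,0.0068,0,0],
    [-0.0184,0.0078,0,0],
    [-0.0207,0.0088,0,0],
    [-0.023,0.0098,0,0],
    [-0.023,0.0098,0,0],
    [-0.023,0.0098,0,0],
  ],
)

```text
time: 8.95
ee_pos: [0.5054, 0.2765, 0.1357]
tcp_rot: [179.8, -0.1, 66.5]
wrist_force: [5.4, -3.1, 5.6]
opening: 0.0111
grasp_force: 40.3
```

```bash
python3 - <<'E'
from h import *
np.set_printoptions(precision=4,suppress=True)
o=get_obs();w=camera('wrist')[:,:,::-1];t=camera('top')[:,:,::-1];s=camera('scene')[:,:,::-1]
for n,i in (('w8',w),('t8',t),('s8',s)):cv2.imwrite(f'pics/{n}.png',i)
print(o['ee_pos'],o['tcp_rot'],o['opening'],o['grasp_force'],o['wrist_force'])
a=cv2.resize(w[60:310,200:450],(500,500),interpolation=cv2.INTER_CUBIC)
b=cv2.resize(s[180:280,210:335],(300,240),interpolation=cv2.INTER_CUBIC)
cv2.imwrite('pics/c8.png',np.hstack([a,np.vstack([b,cv2.resize(t[130:240,215:345],(300,260))])]))
E
```

```text
[0.5054 0.2765 0.1357] [179.7986  -0.0972  66.5409] 0.011097012441291965 40.325061678886414 [ 5.3567 -3.1258  5.6361]
```

View pics/c8.png

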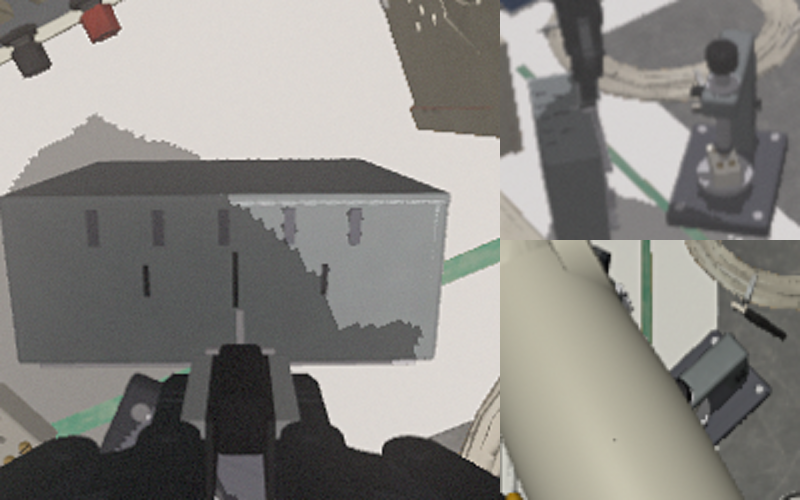

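The pointer at crop (239,330) sits about 1 mm right of the long half mark at (235,280). The measured shift of 23.9 mm and the 6.2 N force agree, so I'll add 1 mm.

Call:
servo_tool(
  moves=[
    [-0.0005,0.0002,0,0],
    [-0.001,0.0004,0,0],
    [-0.001,0.0004,0,0],
    [-0.001,0.0004,0,0],
    [-0.001,0.0004,0,0],
    [-0.001,0.0004,0,0],
  ],
)

```text
time: 9.6
ee_pos: [0.5045, 0.2769, 0.1357]
tcp_rot: [179.8, -0.1, 66.5]
wrist_force: [5.9, -2.9, 5.5]
opening: 0.0113
grasp_force: 40.3
```

```bash
python3 - <<'E'
from h import *
o=get_obs();w=camera('wrist')[:,:,::-1].astype(int)
print(o['ee_pos'],o['wrist_force'],o['grasp_force'],o['opening'])
g=w.sum(2)
print('mark',g[190:210,308:328].mean(0).round(),'\nptr',g[218:230,308:332].mean(0).round())
E
```

```text
[0.50453779 0.27685366 0.13573959] [ 5.91935759 -2.88015534  5.52606742] 40.33405601978302 0.01127246026428279
mark [264. 265. 265. 269. 268. 268. 265. 269. 272. 238. 156. 121. 177. 260.
 272. 271. 271. 272. 272. 269.] 
ptr [263. 262. 260. 263. 260. 262. 262. 260. 261. 255. 346. 373. 371. 347.
 281. 262. 267. 266. 265. 265. 269. 266. 266. 267.]
```

The pointer (column 319.5) now lies on the half mark (column 318.9), the force is 6.6 N and the grip is firm. Handing in.

```bash
python3 -c "
from workcell import *
print(job_done())"
```

```text
the job is handed in; nothing more can be done
None
```

The job is handed in: the gauge foot is pressed onto the block about 8 mm into its 16 mm stroke (judged from the force step at contact) with the knob let go, and the shutter is gripped and held at its half mark, about 25 mm open.

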